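Check the clutch lever of a welding carriage

TASK

Check the clutch lever of the welding carriage: with the backs of the fingers, press the longer of the two hand levers in towards the bar until it stops short of the bar on its stop, hold it firmly there for about two seconds, then let it come all the way back out and take the hand clear. Only push it from outside, without forcing it: do not grip or reach round the lever, keep off the bar, and leave the short lever and everything else on the table where it is.

Things in the scene. Friction and masses are not known exactly. Their poses are not given: they have to be found in the camera images.
- carriage: Grey welding carriage fixed on the table: body 200 x 220 mm, deck 110 mm high, torch post 240 mm high on its far side (at x 115 mm of this frame). Origin on the table under the carriage; x from bar to torch post, y along the bar towards the long lever's hinge, z up. Its front (-x) with bar and levers looks to the robot, turned up to 0.45 rad either way.
- bar_mid (a point): Black rubber-covered hand bar of the carriage, 22 mm thick and 300 mm long, level, its axis 130 mm above the table; this point is its middle, y along it, x towards the deck. Both levers lie in front of it (-x side), at the same height.
- long_lever (a joint): The clutch lever: the longer of two aluminium hand levers, a flat blade 130 mm long, 18 mm high (middle 130 mm above the table), 10 mm thick. Swings level about an upright hinge at the bar's +y end. 0 rad = let out; grows as pressed in to the bar. Return spring: 1.6 to 3 N at the pressing point. Hard stop on the stop screw between 0.17 and 0.36 rad, varying; it would meet the bar only at 0.47.
- long_lever_press (a point): Pressing point: middle of the long lever's outer face (away from the bar), 100 mm from the hinge; moves with the lever. Axes turn with the lever; parallel to the carriage's when it is let out, and then the face's outward normal is (-0.93, 0.37, 0).
- long_lever_hinge (a point): The long lever's hinge axis (upright), at the height of the lever's middle; turns with the lever.
- long_lever_tip (a point): Centre of the long lever's round end (9 mm radius), 130 mm from the hinge.
- stop_screw: Steel stop screw 8 mm thick through the bar, 45 mm from the long lever's hinge; its end (the origin) points at the lever's inner face and stops it short of the bar.
- short_lever (a joint): The other hand lever, same make but only 65 mm long, hinged at the bar's -y end. 0 rad = let out; grows as pressed in. To be left alone.
- pipe_offcut: short steel pipe offcut standing on end under the bar, 56 mm across, 50 mm high; origin at the centre of its foot. Bystander.
- magnet_square: L-shaped grey magnetic welding square, legs 55 and 50 mm, 50 mm high, standing on the table on the robot's side of the levers; origin under its outer leg. Bystander.
- tip_tin: round brass tin, 52 mm across, 37 mm high, standing on the carriage's deck; origin at its foot. Bystander.
- clamp_bolt: dark steel clamping bolt standing on its flange, 44 mm across, 70 mm high; origin at its foot. Bystander.
- spanner: open-ended steel spanner 170 mm long lying flat. Bystander.
- marker_pen: black marker pen 130 mm long lying flat. Bystander.
- stop_block: dark steel stop block 120 x 50 x 25 mm with three holes lying flat. Bystander.

How it is judged:
By the outcome, as a careful person would: the job done as asked, in the order asked, and still so for the second after the job is handed in, with the robot touching nothing.
It also fails if it takes over 42 s, if anything falls off the work surface, if the arm or the gripper's body presses on something with over 40 N, if the wrist force passes 120 N, or if a joint passes its speed limit or range.

ROBOT

A 6-joint arm with a two-finger parallel gripper is mounted at the origin on the work surface. World frame = base frame: x ahead of the robot, y to its left, z up, the work surface at z = 0. Lengths are in m, angles in rad, forces in N, time in s.
With the tool pointing down it reaches from about 0.35 to 0.975 m from the base axis. Payload 4.9 kg.
Tool frame: the origin (TCP) lies at the very end of the fingers, on their centre line; the grasp point (between the pads) lies 19 mm behind it (ctrl.pinch_z is the distance from the TCP to the grasp point, in m); z points along the fingers, y is the line along which they close (so a half turn about z gives the same grasp; the last joint's range is limited). The gripper opens to 85 mm and grips with 20 to 120 N. Pads are 22 mm wide; open, the fingers measure 114 mm over their backs; the gripper's body (76 mm by 85 mm) begins 54 mm behind the grasp point. The pads swing forward as they close: fully open they stand 13 mm farther back than shut.
Start: joints at [1.059, 0.053, 1.613, -0, 1.476, -0.119], TCP at [0.239, 0.577, 0.199] pointing down, gripper open.
Joint ranges: [-3.01, 3.01], [-1.01, 2.22], [0.06, 2.58], [-1.02, 4.17], [0.09, 2.62], [-3.14, 3.14]. Speed limits (rad/s): [2.57, 2.57, 3.14, 3.14, 3.14, 3.14].

INTERFACE

Orientations are given as a rotation vector (axis times angle).
In Python, from station import ctrl, optics gives the robot as it stands. The module is installed in compiled form; this text tells all that it offers.
- The arm moves only by the shell command python3 -m handwheel 'ROWS' [OPENING] [FORCE]. ROWS is JSON, one flat list of numbers, 6 for each row, row after row: the shift along the tool's x, y, z in m, then the turn, a rotation vector about the tool's x, y, z in degrees. A call has 1 to 20 rows; each row shifts and turns the commanded pose from where the row before left it, along the tool's axes as they then stand; what a row does not reach is not made up. A row lasts 1/10 s, in which the tool goes at most 50 mm and 8.59 degrees, less where a joint would pass 70% of its speed; a pose out of reach is approached as far as the arm can. A call is refused whole if a number of a shift passes 0.05 or a number of a turn 8.59, either way. A call with a gripper value outside its range is refused whole. OPENING is the closure, from 0 (fully open) to 1 (shut), set as the call begins (- or left out, the last holds). The fingers move at their own pace and stop on an object; FORCE is the grip in N (left out, the last holds). Time passes only in rows, so rows that do not move let the fingers close. It gives the time, the measured TCP pose, the force and the opening at its end, in the units of the state.
- ctrl.get_obs(): the state, without advancing time (a new reading comes with each control period).
- optics.get_image(name): name is "scene" or "top" or "wrist"; returns (picture, depth): 400x640x3 uint8, red, green, blue; 400x640 float32, m along the optical axis (not along the pixel's ray), 0 where there is no reading.
- optics.get_calibration(name): a dict with "fovy" (degrees; the focal length in pixels is half the picture's height over the tangent of half this angle, whatever the lens; pixels are square), "cx", "cy" (the principal point, pixels), "rvec" (rotation vector, rad) and "tvec" (3), from world to camera coordinates, as OpenCV has them; the wrist camera has in their place "mount" (4x4, takes a point from camera to tool coordinates, whose origin is the TCP and whose axes are the flange's). Camera axes: x right, y down, z forward; pixel columns grow to the right and rows downward; lengths in m; the calibration is good to about 2 mm. A picture is of the moment at which its call begins: read the wrist's pose just before it. get_calibration takes no time and is no camera call.
- ctrl.finish_job(): hands the job in, once; it reports no verdict.
The state is a dict: "t": time; "q": joint angles; "dq": joint speeds; "effort": joint torques, N m; "tool_pos": TCP position; "tool_rot": TCP orientation; "contact_force": force on the tool from outside, world axes, zero at the start; "wrist_torque": the same for the moment, N m; "opening": finger opening in m.
Only numpy, scipy, OpenCV 4.12 (cv2) and the standard library are available. Lean on these libraries where they do the work, as an engineer would, in place of code of your own. Each camera call takes 0.05 s, during which the arm holds its last target. There are 200 camera calls.

## Working session

There is one attempt and no reset: what is moved stays moved. The work goes in short steps, Python scripts to look and compute and a shell command to move; the robot and the scene stay as the last step left them, time stands still between calls to the robot, and variables do not carry over. Pictures are saved under pics/ and viewed, on a budget of 10 in all, crops included, one or two more only if the job needs it, and the job is handed in when it is done.

```bash
mkdir -p pics
cat > h.py <<'E'
import numpy as np,cv2
from scipy.spatial.transform import Rotation as R
from station import ctrl,optics
def cam(n):
    c=optics.get_calibration(n);f=200/np.tan(np.radians(c["fovy"]/2))
    if "mount" in c:
        o=ctrl.get_obs();T=np.eye(4);T[:3,:3]=R.from_rotvec(o["tool_rot"]).as_matrix();T[:3,3]=o["tool_pos"]
        M=T@np.array(c["mount"]);return f,c["cx"],c["cy"],M[:3,:3],M[:3,3]
    Rm=R.from_rotvec(np.ravel(c["rvec"])).as_matrix();return f,c["cx"],c["cy"],Rm.T,-Rm.T@np.ravel(c["tvec"])
def plane(k,u,v,z):
    f,cx,cy,Rw,p=k;d=Rw@np.array([(u-cx)/f,(v-cy)/f,1]);return p+d*(z-p[2])/d[2]
def cloud(k,dep):
    f,cx,cy,Rw,p=k;v,u=np.mgrid[:400,:640];return np.stack([(u-cx)/f*dep,(v-cy)/f*dep,dep],-1)@Rw.T+p
def proj(k,P):
    f,cx,cy,Rw,p=k;c=(np.asarray(P)-p)@Rw;return c[...,0]/c[...,2]*f+cx,c[...,1]/c[...,2]*f+cy
E
python3 - <<'E'
from h import *
o=ctrl.get_obs();print(o)
for n in("scene","top"):
    k=cam(n);im,d=optics.get_image(n);np.savez(n+".npz",im=im,d=d);cv2.imwrite(f"pics/{n}1.png",im[...,::-1]);print(n,k[0],k[3][:,2],k[4])
E
```

```text
{'t': 0.0, 'q': array([ 1.05901002e+00,  5.33433977e-02,  1.61432800e+00, -6.06109953e-06,
        1.47601915e+00, -1.19023093e-01]), 'dq': array([ 0.00048848, -0.00249751, -0.00068341,  0.00089796, -0.00242483,
       -0.00209336]), 'effort': array([-2.21793540e-03, -3.93666101e+01, -3.70184398e+01, -2.65634244e-04,
        6.73033472e-03, -2.60067935e-06]), 'tool_pos': array([0.2388788 , 0.57678003, 0.19805114]), 'tool_rot': array([-0.61286607, -3.08057418,  0.0031351 ]), 'contact_force': array([ 0.68215098, -0.07788518, -0.64584094]), 'wrist_torque': array([-0.00795765, -0.01435927,  0.01928993]), 'opening': 0.08511988005969265}
scene 517.8997923737853 [-0.36781064  0.64554248 -0.66932073] [ 1.09715526 -0.98201899  1.14374289]
top 449.29005323102496 [ 0.21374135 -0.00260616 -0.97688681] [0.25926967 0.04052589 1.45039764]
```

View pics/top1.png

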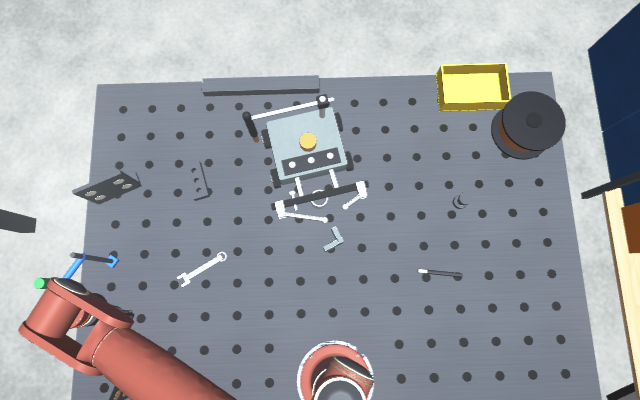

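View pics/scene1.png

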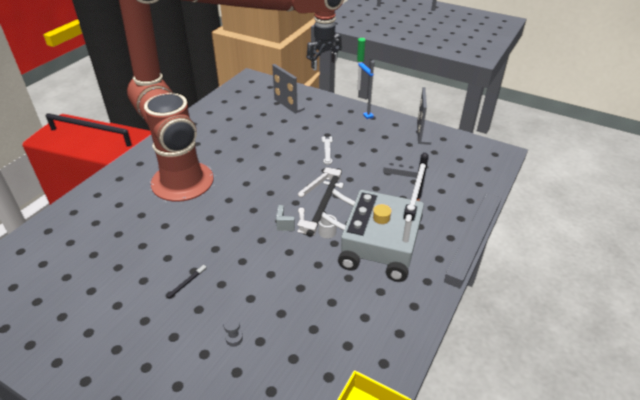

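Top view: carriage at about (308,145). The bar runs from (276,207) to (367,185), the long lever from its hinge near (280,208) to its tip near (326,220), and the short lever is near (355,198). The magnet square is at (335,240), close to the lever tip. The scene view agrees. Next I'll measure these.

Run:
```python
from h import *
k=cam("top");z=np.load("top.npz");im,d=z["im"],z["d"]
P=cloud(k,d)
c=cv2.resize(im[160:260,250:390],None,fx=5.7,fy=5.7,interpolation=cv2.INTER_CUBIC);cv2.imwrite("pics/crop1.png",c[...,::-1])
print("deck z",P[150,300:330:10],"table",P[300,150])
for u,v in[(276,207),(367,185),(320,196),(326,219),(300,214),(284,210),(335,240)]:print(u,v,P[v,u].round(4),plane(k,u,v,.139).round(4))
# light pixels at lever height
m=(im.min(-1)>150)&(P[...,2]>.115)&(P[...,2]<.16);m[:, :250]=0;m[:,390:]=0;m[:160]=0;m[260:]=0
n,l,s,cc=cv2.connectedComponentsWithStats(m.astype(np.uint8));print(s,cc)
# dark bar
b=(im.max(-1)<70)&(P[...,2]>.12)&(P[...,2]<.16);b[:, :250]=0;b[:,390:]=0;b[:175]=0;b[230:]=0
q=P[b];print(len(q),np.median(q[:,2]),cv2.fitLine(q[:,:2].astype(np.float32),cv2.DIST_HUBER,0,.01,.01).ravel(),q[:,1].min(),q[:,1].max())
```

```text
deck z [[0.698514   0.08777757 0.11357435]
 [0.69548456 0.05655953 0.11994012]
 [0.6980939  0.02544995 0.10909846]] table [ 2.55746794e-01  5.74309970e-01 -3.64478289e-04]
276 207 [0.5141 0.1614 0.1437] [0.515  0.1619 0.139 ]
367 185 [ 0.5734 -0.1116  0.1419] [ 0.5741 -0.1119  0.139 ]
320 196 [0.5441 0.0301 0.1412] [0.5445 0.0301 0.139 ]
326 219 [0.4753 0.0144 0.1342] [0.4745 0.0145 0.139 ]
300 214 [ 0.5165  0.0963 -0.0006] [0.4918 0.091  0.139 ]
284 210 [0.5053 0.1382 0.1385] [0.5052 0.1382 0.139 ]
335 240 [ 0.4219 -0.0132  0.0502] [ 0.4116 -0.0098  0.139 ]
[[     0      0    640    400 255309]
 [   279    161      1      1      1]
 [   289    161      7      7     34]
 [   308    160      7      3     18]
 [   321    167      1      1      1]
 [   281    169      1      1      1]
 [   324    168      1      1      1]
 [   281    175      1      1      1]
 [   335    180      1      1      1]
 [   342    181     25     29    226]
 [   333    182      6      6     23]
 [   298    188      6      9     27]
 [   289    191      6      8     32]
 [   275    200     53     23    308]
 [   294    204      3      7     17]] [[319.50810586 199.49900709]
 [279.         161.        ]
 [291.58823529 164.38235294]
 [310.83333333 160.88888889]
 [321.         167.        ]
 [281.         169.        ]
 [324.         168.        ]
 [281.         175.        ]
 [335.         180.        ]
 [357.         194.11504425]
 [335.30434783 184.73913043]
 [300.18518519 192.48148148]
 [291.84375    193.59375   ]
 [293.9025974  212.89935065]
 [295.         207.        ]]
2 0.1318286590907124 [ 0.20623633 -0.9785022   0.5144688   0.14906508] 0.12964227454535082 0.16848787162246434
```

View pics/crop1.png

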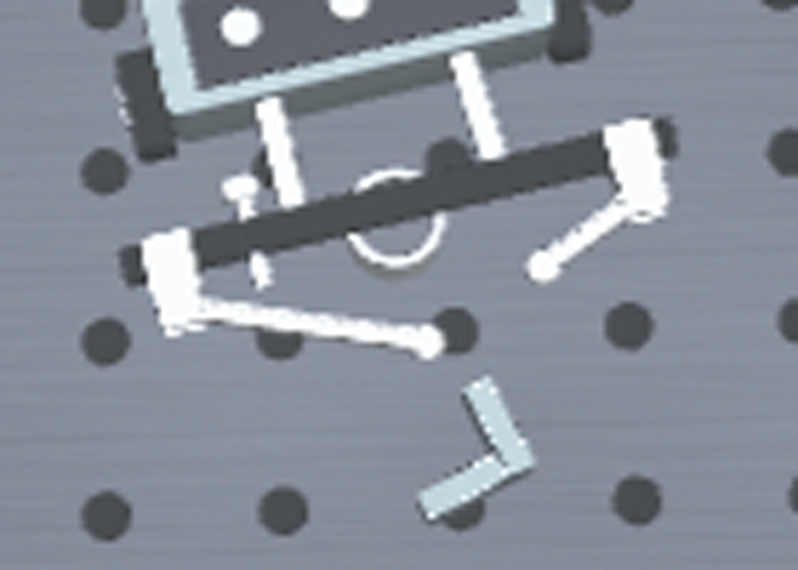

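```bash
cat > g.py <<'E'
from h import *
k=cam("top")
px=lambda a:(250+(a[0]+.5)/5.7-.5,160+(a[1]+.5)/5.7-.5)
W=lambda a,z:plane(k,*px(a),z)
A=W((122,268),.130);B=W((677,137),.130);tip=W((428,341),.137);hp=W((175,305),.137)
yb=(A-B)[:2];L=np.linalg.norm(yb);yb/=L;xb=np.array([yb[1],-yb[0]])
E
python3 - <<'E'
from g import *
print("bar",A,B,L,"yaw",np.arctan2(xb[1],xb[0]),"tip",tip,"hinge pic",hp)
n=-.93*xb+.37*yb; n/=np.linalg.norm(n); u=.37*xb+.93*yb;u/=np.linalg.norm(u)
hinge=tip[:2]+.13*u;press=tip[:2]+.03*u+.005*n
e=hp[:2]-tip[:2];print("u",u,"pic u",e/np.linalg.norm(e),"hinge",hinge,"press",press,"n",n)
z=np.load("top.npz");P=cloud(k,z["d"])
# edges of the lever blade: bright pixels between hinge & tip
m=(z["im"].min(-1)>140);v,x=np.nonzero(m);q=np.array([plane(k,a,b,.139)[:2] for a,b in zip(x,v)])
s=(q-tip[:2])@u;t=(q-tip[:2])@n;g=(s>.01)&(s<.09)&(abs(t)<.015)
print("blade fit",np.polyfit(s[g],t[g],1),t[g].min(),t[g].max())
o=ctrl.get_obs();M=R.from_rotvec(o["tool_rot"]).as_matrix();print(M)
E
```

```text
bar [0.51839121 0.17766619 0.13      ] [ 0.58041861 -0.11730681  0.13      ] 0.3014240660071874 yaw 0.20726187592763992 tip [0.47371325 0.01841994 0.137     ] hinge pic [0.49657588 0.14947754 0.137     ]
u [0.17055138 0.98534879] pic u [0.17185192 0.98512279] hinge [0.49588493 0.14651528] press [0.47390305 0.04883316] n [-0.98534879  0.17055138]
blade fit [ 0.00019194 -0.00091055] -0.007042333186402988 0.005194750155646089
[[-9.23824197e-01  3.82815907e-01 -9.13491559e-04]
 [ 3.82816936e-01  9.23822772e-01 -1.63700823e-03]
 [ 2.17231513e-04 -1.86200785e-03 -9.99998243e-01]]
```

```bash
python3 -m handwheel '[-0.026,-0.029,0,0,0,0,-0.026,-0.029,0,0,0,0,-0.026,-0.029,0,0,0,0,-0.026,-0.029,0,0,0,0,-0.026,-0.029,0,0,0,0,-0.026,-0.029,0,0,0,0,-0.026,-0.029,0,0,0,0,-0.026,-0.029,0,0,0,0,-0.026,-0.029,0,0,0,0,-0.026,-0.029,0,0,0,0,-0.026,-0.029,0,0,0,0,-0.026,-0.029,0,0,0,0,-0.026,-0.029,0,0,0,0,-0.026,-0.029,0,0,0,0]' 1 40
python3 -m handwheel '[0,0,0,0,0,8.5,0,0,0,0,0,8.5,0,0,0,0,0,8.5,0,0,0,0,0,8.5,0,0,0,0,0,8.5,0,0,0,0,0,8.5,0,0,0,0,0,8.5,0,0,0,0,0,8.5,0,0,0,0,0,8.5,0,0,0,0,0,0,0,0,0,0,0,0]'
cat > w.py <<'E'
from g import *
n=-.93*xb+.37*yb; n/=np.linalg.norm(n); u=.37*xb+.93*yb;u/=np.linalg.norm(u)
press=tip[:2]+.03*u+.005*n
o=ctrl.get_obs();M=R.from_rotvec(o["tool_rot"]).as_matrix();p=o["tool_pos"]
print("t",o["t"],"pos",p,"q",o["q"].round(3),"F",o["contact_force"].round(2),"open",o["opening"])
print("yaw of y vs -n deg",np.degrees(np.arctan2(M[1,1],M[0,1])-np.arctan2(-n[1],-n[0])),"tilt",M[:,2].round(4))
d=press-p[:2];print("to press: along u",d@u,"along -n",-d@n,"Fpush",-o["contact_force"][:2]@-n)
E
python3 w.py
```

```text
t: 1.5
tool_pos: [0.4201, 0.0614, 0.1989]
tool_rot: [-0.613, -3.081, -0.0]
contact_force: [0.2, -0.1, -0.4]
opening: -0.0001
t: 2.6
tool_pos: [0.4199, 0.063, 0.199]
tool_rot: [-2.386, -2.044, 0.001]
contact_force: [0.7, -0.2, 0.2]
opening: 0.0
t 2.6 pos [0.41987166 0.06299309 0.19896088] q [-0.027 -0.46   2.054  0.     1.549  0.127] F [ 0.71 -0.25  0.2 ] open 3.979531158738039e-05
yaw of y vs -n deg 0.9925459383671567 tilt [-6.e-04  0.e+00 -1.e+00]
to press: along u -0.004737348645508302 along -n 0.05565475692188333 Fpush -0.7449225226464644
```

```bash
python3 -m handwheel '[-0.005,0,0.029,0,0,1,0,0,0.029,0,0,0,0,0,0.029,0,0,0,0,0.015,0,0,0,0,0,0.015,0,0,0,0,0,0,0,0,0,0,0,0,0,0,0,0]'; python3 w.py
python3 - <<'E'
from h import *
im,d=optics.get_image("scene");cv2.imwrite("pics/s2.png",cv2.resize(im[120:270,230:430],None,fx=4,fy=4,interpolation=cv2.INTER_CUBIC)[...,::-1])
E
```

```text
t: 3.3
tool_pos: [0.4486, 0.0528, 0.1122]
tool_rot: [-2.405, -2.02, 0.001]
contact_force: [0.5, 0.1, -0.5]
opening: 0.0
t 3.3 pos [0.44861122 0.05283982 0.11223326] q [-0.048 -0.312  2.092  0.     1.363  0.126] F [ 0.51  0.07 -0.48] open 1.683222078677495e-05
yaw of y vs -n deg -0.11381970539371765 tilt [-8.e-04  1.e-04 -1.e+00]
to press: along u 0.00036559831282051387 along -n 0.02560461392647502 Fpush -0.49393473182216735
```

View pics/s2.png

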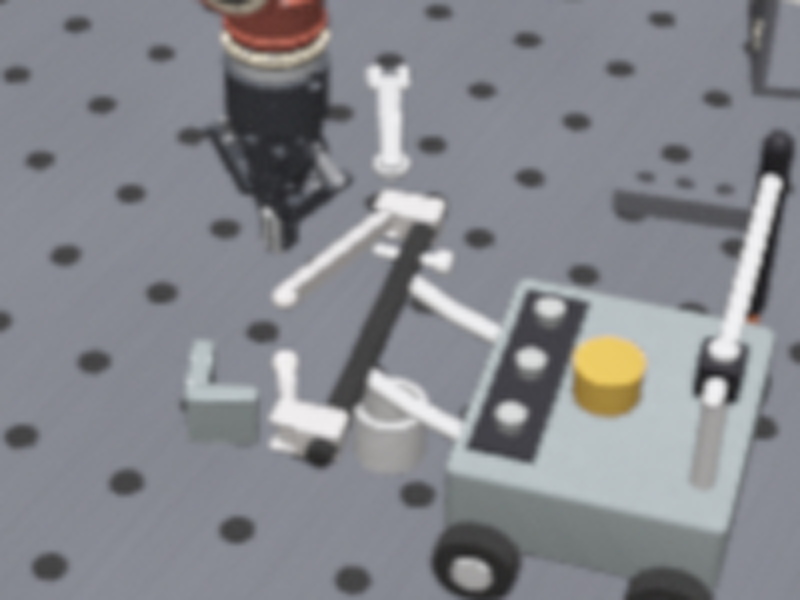

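The shut fingers stand just outside the long lever, with fingertips near (280,240) in the crop. The knuckles stick out sideways near (345,180), so I need their clearance over the bar before pressing.

Run:
```python
from h import *
o=ctrl.get_obs();M=R.from_rotvec(o["tool_rot"]).as_matrix()
for nme in("scene","top"):
    k=cam(nme);im,d=optics.get_image(nme);P=cloud(k,d);T=(P-o["tool_pos"])@M
    m=(d>0)&(abs(T[...,0])<.05)&(abs(T[...,1])<.08)&(T[...,2]<.005)&(T[...,2]>-.12)&(im.max(-1)<110)
    q=T[m];print(nme,len(q))
    for a in np.arange(-.12,.005,.006):
        s=q[(q[:,2]>=a)&(q[:,2]<a+.006)]
        if len(s)>3:print(round(-a*1000),len(s),"x",np.percentile(s[:,0],[2,98]).round(3),"y",np.percentile(s[:,1],[2,98]).round(3))
```

```text
scene 300
120 48 x [-0.017  0.006] y [-0.049  0.064]
114 35 x [-0.018 -0.002] y [-0.054  0.058]
108 40 x [-0.018  0.002] y [-0.044  0.055]
102 36 x [-0.016  0.016] y [-0.044  0.047]
96 29 x [-0.014  0.016] y [-0.036  0.043]
90 36 x [-0.015  0.01 ] y [-0.035  0.032]
84 28 x [-0.015  0.01 ] y [-0.033  0.032]
78 13 x [-0.011 -0.003] y [-0.022  0.028]
72 4 x [-0.007 -0.003] y [0.009 0.017]
66 6 x [-0.01   0.003] y [0.009 0.018]
60 6 x [-0.006  0.004] y [0.014 0.018]
54 8 x [-0.006  0.009] y [0.009 0.018]
48 6 x [-0.008  0.008] y [0.011 0.018]
top 16
120 9 x [-0.011  0.011] y [-0.051 -0.045]
```

```bash
H="python3 -m handwheel"; f(){ grep -E "t:|pos|force" | tr '\n' ' '; echo; }
python3 -m handwheel '[0,0.004,0,0,0,0,0,0.004,0,0,0,0,0,0,0,0,0,0]'|f
python3 -m handwheel '[0,0.002,0,0,0,0,0,0,0,0,0,0]'|f
python3 -m handwheel '[0,0.002,0,0,0,0,0,0,0,0,0,0]'|f
python3 -m handwheel '[-0.0004,0.002,0,0,0,-1.15,0,0,0,0,0,0]'|f
python3 -m handwheel '[-0.0004,0.002,0,0,0,-1.15,0,0,0,0,0,0]'|f
python3 w.py
```

```text
t: 3.75 tool_pos: [0.4572, 0.0514, 0.1125] tool_rot: [2.406, 2.019, 0.001] contact_force: [0.6, -0.0, 0.7] 
t: 3.95 tool_pos: [0.4589, 0.051, 0.1123] tool_rot: [2.407, 2.019, -0.0] contact_force: [0.4, -0.4, -0.2] 
t: 4.15 tool_pos: [0.4608, 0.0507, 0.1123] tool_rot: [2.407, 2.019, -0.0] contact_force: [-0.5, 0.2, 0.3] 
t: 4.35 tool_pos: [0.4628, 0.0499, 0.1124] tool_rot: [2.386, 2.044, 0.0] contact_force: [0.2, 0.0, 0.4] 
t: 4.55 tool_pos: [0.4647, 0.0492, 0.1123] tool_rot: [2.365, 2.068, 0.0] contact_force: [0.1, -0.2, -0.6] 
t 4.55 pos [0.46466484 0.0492258  0.1123442 ] q [-0.054 -0.269  2.058 -0.     1.353  0.08 ] F [ 0.12 -0.18 -0.57] open 9.087325101430428e-05
yaw of y vs -n deg 2.1449089543571747 tilt [ 1.e-04 -0.e+00 -1.e+00]
to press: along u 0.0011886953642306086 along -n 0.009169821768309086 Fpush -0.14529272866185372
```

```bash
f(){ grep -E "t:|pos|force" | tr '\n' ' '; echo; }
python3 -m handwheel '[0,0.002,0,0,0,0,0,0,0,0,0,0]'|f
python3 -m handwheel '[0,0.002,0,0,0,0,0,0,0,0,0,0]'|f
python3 - <<'E'
from h import *
for n in("scene","top"):
    k=cam(n);im,d=optics.get_image(n);np.savez(n+"3.npz",im=im,d=d)
    s=im[150:210,280:360] if n=="scene" else im[190:250,260:340]
    globals()[n]=cv2.resize(s,None,fx=7,fy=7,interpolation=cv2.INTER_CUBIC)
cv2.imwrite("pics/c3.png",cv2.resize(np.hstack([scene,top]),(800,300))[...,::-1])
E
```

```text
t: 4.75 tool_pos: [0.4667, 0.049, 0.1124] tool_rot: [2.366, 2.067, 0.0] contact_force: [0.6, 0.1, -1.2] 
t: 4.95 tool_pos: [0.4687, 0.0487, 0.1124] tool_rot: [2.366, 2.067, 0.0] contact_force: [-0.2, -0.3, 0.6]
```

View pics/c3.png

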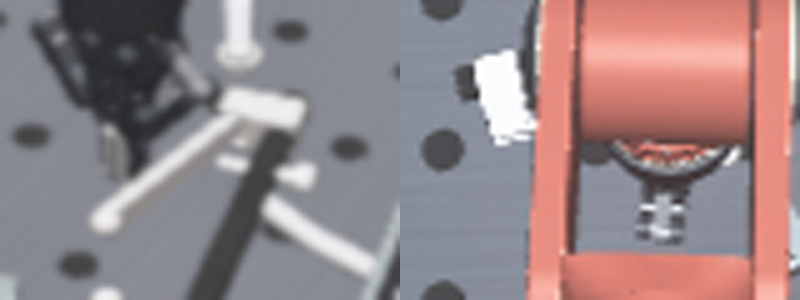

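In the left panel the lever still looks let out. The finger back is just short of its outer face, at about (140,170). I'll go on in small steps.

```bash
f(){ grep -E "t:|pos|force" | tr '\n' ' '; echo; }
python3 -m handwheel '[0,0.0015,0,0,0,0,0,0,0,0,0,0]'|f
python3 -m handwheel '[0,0.0015,0,0,0,0,0,0,0,0,0,0]'|f
python3 -m handwheel '[0,0.0015,0,0,0,0,0,0,0,0,0,0]'|f
python3 w.py
```

```text
t: 5.25 tool_pos: [0.4701, 0.0485, 0.1123] tool_rot: [2.366, 2.067, 0.0] contact_force: [-0.4, -0.1, 0.3] 
t: 5.45 tool_pos: [0.4716, 0.0483, 0.1123] tool_rot: [2.366, 2.067, 0.0] contact_force: [-0.1, -0.8, 0.0] 
t: 5.65 tool_pos: [0.4731, 0.0481, 0.1123] tool_rot: [2.366, 2.067, 0.0] contact_force: [-0.1, -0.1, -0.1] 
t 5.65 pos [0.47305358 0.04812651 0.11232755] q [-0.055 -0.247  2.04  -0.     1.349  0.079] F [-0.07 -0.09 -0.14] open -5.66435127277508e-05
yaw of y vs -n deg 2.1126732370857715 tilt [ 1.e-04 -0.e+00 -1.e+00]
to press: along u 0.0008411752656977467 along -n 0.0007165000863502363 Fpush 0.055508227247130976
```

```bash
python3 - <<'E'
from g import *
k=cam("scene");im,d=optics.get_image("scene");o=ctrl.get_obs();M=R.from_rotvec(o["tool_rot"]).as_matrix()
c=cv2.resize(im[145:205,285:365],None,fx=10,fy=10,interpolation=cv2.INTER_CUBIC)
def dot(P,col):
    x,y=proj(k,P);cv2.circle(c,(int((x-285+.5)*10),int((y-145+.5)*10)),4,col,-1)
dot(o["tool_pos"],(255,0,0)); dot([*tip[:2],.139],(0,255,0)); dot(o["tool_pos"]+M@[0,.0145,-.018],(255,255,0));dot(o["tool_pos"]+M@[0,0,-.05],(255,0,255))
cv2.imwrite("pics/s4.png",c[...,::-1])
E
python3 w.py|head -1
```

```text
t 5.7 pos [0.47298368 0.04812325 0.11232171] q [-0.055 -0.247  2.04  -0.     1.349  0.079] F [ 0.08 -0.2   0.18] open 1.0833160465579795e-05
```

View pics/s4.png

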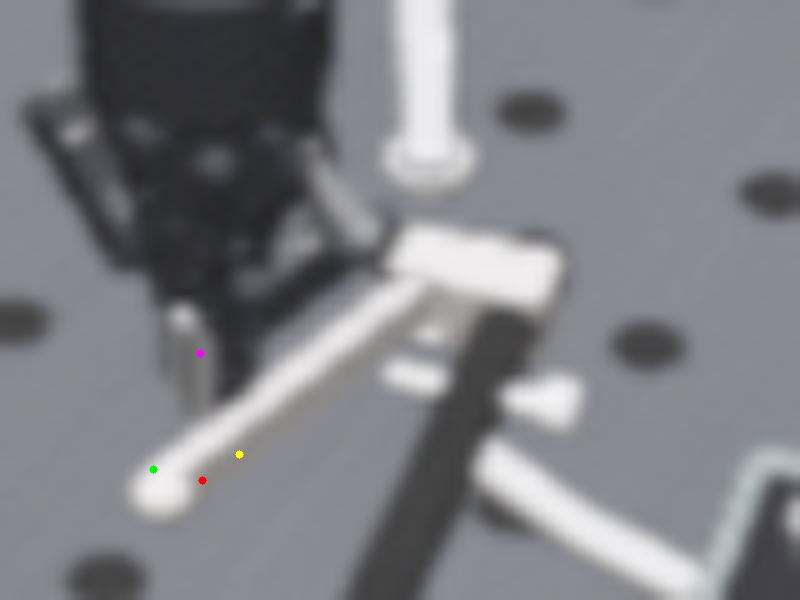

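```bash
python3 - <<'E'
from g import *
k=cam("scene");now,_=optics.get_image("scene")
S=[np.load("scene.npz")["im"],np.load("scene3.npz")["im"],now]
x,y=proj(k,[*tip[:2],.13]);print(x,y)
n=-.93*xb+.37*yb
for i,im in enumerate(S):
    m=(im.min(-1)>150).astype(np.uint8);m[:,:]*=1
    nn,l,s,c=cv2.connectedComponentsWithStats(m[180:205,285:325]);j=[t for t in range(1,nn) if s[t][4]>15]
    yy,xx=np.nonzero(m[170:200,290:330]);
    print(i,[(s[t].tolist(),c[t].round(1).tolist()) for t in j])
    print("leftmost col",xx.min()+290,"rows at cols",[(cc,(lambda r:(r.min(),r.max()) if len(r) else None)(np.nonzero(m[165:200,cc])[0]+165)) for cc in(300,305,310,315,320)])
E
python3 w.py
```

```text
299.87106511517743 193.75614266784572
0 [([13, 0, 22, 17, 118], [21.9, 7.7])]
leftmost col 298 rows at cols [(300, (np.int64(190), np.int64(196))), (305, (np.int64(186), np.int64(191))), (310, (np.int64(183), np.int64(187))), (315, (np.int64(179), np.int64(183))), (320, (np.int64(175), np.int64(179)))]
1 [([12, 0, 24, 17, 117], [21.9, 7.8])]
leftmost col 297 rows at cols [(300, (np.int64(190), np.int64(196))), (305, (np.int64(186), np.int64(191))), (310, (np.int64(183), np.int64(187))), (315, (np.int64(179), np.int64(183))), (320, (np.int64(166), np.int64(180)))]
2 [([12, 0, 24, 17, 117], [21.9, 7.8])]
leftmost col 297 rows at cols [(300, (np.int64(190), np.int64(196))), (305, (np.int64(187), np.int64(191))), (310, (np.int64(183), np.int64(187))), (315, (np.int64(179), np.int64(183))), (320, (np.int64(165), np.int64(180)))]
t 5.75 pos [0.472917   0.04816246 0.11228271] q [-0.055 -0.247  2.04  -0.     1.349  0.079] F [-0.66 -0.32 -0.35] open -7.685586430416396e-05
yaw of y vs -n deg 2.1151308549151753 tilt [-1.e-04 -0.e+00 -1.e+00]
to press: along u 0.0008290459172368632 along -n 0.0008572140321877125 Fpush 0.6002715904127994
```

Run:
```python
from g import *
o=ctrl.get_obs();M=R.from_rotvec(o["tool_rot"]).as_matrix()
k=cam("scene");im,d=optics.get_image("scene");T=(cloud(k,d)-o["tool_pos"])@M
for v in range(174,192,2):
    print(v,[(u,tuple((T[v,u]*1000).round().astype(int).tolist()),int(im[v,u].mean())) for u in range(300,314,2)])
im,d=optics.get_image("wrist");cv2.imwrite("pics/w5.png",im[...,::-1])
```

```text
174 [(300, (-11, -8, -76), 84), (302, (-9, -2, -77), 55), (304, (-10, 6, -82), 49), (306, (-11, 15, -87), 47), (308, (0, 14, -79), 61), (310, (-9, 28, -92), 78), (312, (-11, 37, -97), 56)]
176 [(300, (165, -154, 115), 121), (302, (-4, -6, -65), 153), (304, (-9, 5, -73), 126), (306, (-7, 11, -75), 54), (308, (-7, 19, -78), 46), (310, (-8, 27, -83), 55), (312, (-12, 37, -91), 52)]
178 [(300, (154, -145, 113), 126), (302, (-7, -4, -60), 114), (304, (-10, 6, -66), 121), (306, (-6, 10, -66), 75), (308, (-5, 17, -69), 47), (310, (-13, 31, -80), 60), (312, (-13, 38, -84), 107)]
180 [(300, (141, -134, 108), 125), (302, (-9, -3, -54), 111), (304, (-8, 4, -56), 121), (306, (-4, 8, -56), 93), (308, (-4, 17, -61), 50), (310, (6, 16, -54), 81), (312, (172, -105, 114), 142)]
182 [(300, (140, -133, 116), 130), (302, (-10, -2, -48), 113), (304, (-13, 8, -54), 112), (306, (-2, 7, -47), 94), (308, (-4, 17, -53), 60), (310, (2, 19, -50), 113), (312, (32, 4, -23), 205)]
184 [(300, (126, -122, 110), 139), (302, (-11, -1, -41), 127), (304, (-7, 3, -40), 112), (306, (-7, 11, -45), 94), (308, (-4, 16, -45), 116), (310, (17, 7, -27), 207), (312, (23, 10, -24), 222)]
186 [(300, (122, -119, 115), 140), (302, (126, -113, 115), 133), (304, (-9, 4, -34), 129), (306, (-7, 11, -36), 164), (308, (9, 6, -23), 220), (310, (8, 14, -28), 209), (312, (21, 11, -18), 160)]
188 [(300, (113, -112, 115), 139), (302, (115, -105, 112), 150), (304, (122, -101, 115), 206), (306, (-5, 9, -26), 227), (308, (-3, 15, -28), 196), (310, (9, 14, -19), 143), (312, (17, 15, -15), 137)]
190 [(300, (103, -104, 113), 169), (302, (-19, 5, -26), 223), (304, (-16, 10, -26), 222), (306, (-9, 12, -22), 176), (308, (-3, 15, -20), 140), (310, (7, 15, -13), 138), (312, (131, -74, 116), 140)]
```

View pics/w5.png

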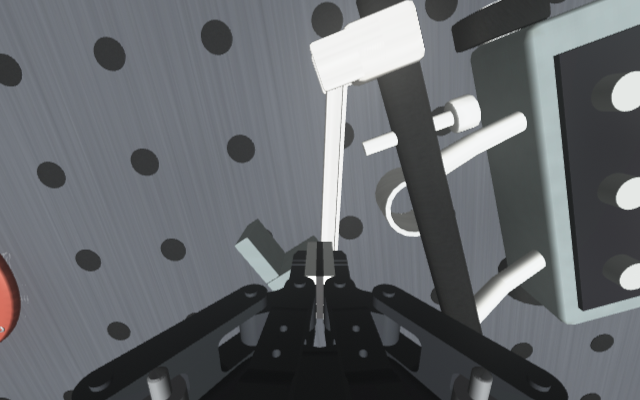

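Run:
```python
from g import *
o=ctrl.get_obs();M=R.from_rotvec(o["tool_rot"]).as_matrix();print("pinch",ctrl.pinch_z)
k=cam("wrist");im,d=optics.get_image("wrist");T=(cloud(k,d)-o["tool_pos"])@M
print("TCP px",proj(k,o["tool_pos"]),"pinch px",proj(k,o["tool_pos"]-M[:,2]*.019), "cam in tool",(k[4]-o["tool_pos"])@M)
for v in range(225,285,6):
    print(v,[(u,tuple((T[v,u]*1000).round().astype(int).tolist())) for u in(292,300,308,314,320,326,332,338,344,350)])
```

```text
pinch 0.0187
TCP px (np.float64(320.1162454879989), np.float64(233.33681723687855)) pinch px (np.float64(320.23291183037736), np.float64(246.20788395403054)) cam in tool [ 0.07850328 -0.00071717 -0.17477634]
225 [(292, (-41, -30, 113)), (300, (-40, -21, 111)), (308, (-40, -13, 112)), (314, (-40, -6, 112)), (320, (-41, 0, 113)), (326, (17, 3, -27)), (332, (17, 7, -27)), (338, (17, 10, -27)), (344, (-40, 27, 112)), (350, (-40, 33, 111))]
231 [(292, (-47, -30, 112)), (300, (-48, -22, 113)), (308, (-47, -13, 112)), (314, (-48, -6, 112)), (320, (-48, 0, 112)), (326, (14, 3, -27)), (332, (13, 7, -26)), (338, (14, 10, -27)), (344, (-48, 27, 112)), (350, (-48, 33, 112))]
237 [(292, (-55, -31, 113)), (300, (-54, -22, 111)), (308, (-55, -13, 112)), (314, (-53, -6, 108)), (320, (-55, 0, 112)), (326, (10, 3, -28)), (332, (9, 7, -26)), (338, (10, 10, -28)), (344, (-55, 27, 113)), (350, (-55, 34, 112))]
243 [(292, (-62, -31, 112)), (300, (-62, -22, 112)), (308, (11, -7, -38)), (314, (11, -3, -38)), (320, (11, 0, -38)), (326, (11, 3, -38)), (332, (6, 7, -27)), (338, (-62, 20, 112)), (344, (-62, 27,
[... 662 characters left out ...]
 (7, 12, -49)), (350, (-85, 35, 112))]
267 [(292, (7, -14, -55)), (300, (7, -10, -55)), (308, (11, -6, -62)), (314, (11, -3, -61)), (320, (12, 0, -63)), (326, (11, 2, -62)), (332, (12, 5, -62)), (338, (8, 8, -56)), (344, (7, 11, -55)), (350, (-92, 35, 111))]
273 [(292, (7, -13, -60)), (300, (7, -10, -60)), (308, (11, -6, -67)), (314, (11, -3, -67)), (320, (11, 0, -66)), (326, (11, 2, -67)), (332, (12, 5, -68)), (338, (7, 8, -60)), (344, (7, 11, -60)), (350, (-100, 35, 111))]
279 [(292, (12, -12, -73)), (300, (14, -8, -76)), (308, (12, -5, -73)), (314, (10, -3, -70)), (320, (10, 0, -69)), (326, (10, 2, -70)), (332, (12, 5, -73)), (338, (14, 7, -76)), (344, (14, 9, -75)), (350, (12, 12, -73))]
```

The cameras agree that the shut fingertips really end about 35 mm behind the stated TCP. The fingers are therefore hovering about 8 mm above the lever, and the lever hasn't moved. I'll back out, go lower and approach again.

```bash
f(){ grep -E "t:|pos|force" | tr '\n' ' '; echo; }
python3 -m handwheel '[0,-0.02,0,0,0,0,0,-0.014,0,0,0,2.1,0,0,0,0,0,0,0,0,0.016,0,0,0,0,0,0.015,0,0,0,0,0,0,0,0,0]'|f
python3 -m handwheel '[0,0.006,0,0,0,0,0,0.006,0,0,0,0,0,0,0,0,0,0]'|f
python3 -m handwheel '[0,0.003,0,0,0,0,0,0,0,0,0,0]'|f
python3 -m handwheel '[0,0.003,0,0,0,0,0,0,0,0,0,0]'|f
python3 w.py
python3 - <<'E'
from g import *
o=ctrl.get_obs();M=R.from_rotvec(o["tool_rot"]).as_matrix()
k=cam("wrist");im,d=optics.get_image("wrist");T=(cloud(k,d)-o["tool_pos"])@M
m=(abs(T[...,2]+.058)<.004)&(im.min(-1)>130)&(T[...,0]>.012)&(T[...,0]<.08)
t=T[m]*1000
for a in range(12,72,10):
    s=t[(t[:,0]>=a)&(t[:,0]<a+10)];
    if len(s):print(a,len(s),s[:,1].min(),s[:,1].max())
E
```

```text
t: 6.5 tool_pos: [0.438, 0.0527, 0.0793] tool_rot: [-2.401, -2.022, 0.004] contact_force: [-0.2, -0.3, 0.1] 
t: 6.8 tool_pos: [0.4528, 0.0504, 0.0826] tool_rot: [2.402, 2.022, 0.002] contact_force: [0.7, -0.2, -0.5] 
t: 7.0 tool_pos: [0.4546, 0.05, 0.0817] tool_rot: [2.403, 2.023, 0.001] contact_force: [0.0, -0.0, -0.4] 
t: 7.2 tool_pos: [0.4572, 0.0496, 0.0814] tool_rot: [2.403, 2.023, 0.0] contact_force: [-0.1, -0.5, -0.1] 
t 7.2 pos [0.45722846 0.049605   0.08144218] q [-0.054 -0.254  2.1   -0.     1.295  0.117] F [-0.06 -0.51 -0.13] open -3.565747479023924e-05
yaw of y vs -n deg 0.01384447119828897 tilt [ 3.e-04 -1.e-04 -1.e+00]
to press: along u 0.002083338773148464 along -n 0.016561917106743086 Fpush -0.025468055515772768
12 421 15.40630660383205 25.630730709169978
22 454 15.326659275519008 25.414458532696653
32 486 15.397108352355287 25.535343567148864
42 520 15.418873476854992 25.559171488103974
52 576 15.341219284915157 79.48730650763737
62 620 15.293210341054344 51.01521035293133
```

```bash
f(){ grep -E "t:|pos|force" | tr '\n' ' '; echo; }
python3 -m handwheel '[0.001,0.002,0,0,0,0,0,0,0,0,0,0]'|f
python3 -m handwheel '[0,0.002,0,0,0,0,0,0,0,0,0,0]'|f
python3 -m handwheel '[-0.0004,0.002,0,0,0,-1.15,0,0,0,0,0,0]'|f
python3 -m handwheel '[-0.0004,0.002,0,0,0,-1.15,0,0,0,0,0,0]'|f
python3 -m handwheel '[-0.0004,0.002,0,0,0,-1.15,0,0,0,0,0,0]'|f
cat > lev.py <<'E'
from g import *
o=ctrl.get_obs();M=R.from_rotvec(o["tool_rot"]).as_matrix()
k=cam("wrist");im,d=optics.get_image("wrist");P=cloud(k,d);T=(P-o["tool_pos"])@M
m=(abs(P[...,2]-.139)<.004)&(im.min(-1)>130)&(T[...,0]>.014)&(T[...,0]<.055)&(abs(T[...,1]-.018)<.022)
p=P[m];v=cv2.fitLine(p[:,:2].astype(np.float32),cv2.DIST_HUBER,0,.001,.001).ravel()
a=np.arctan2(v[1],v[0])%np.pi; u=.37*xb+.93*yb
t=T[m]*1000;l=[t[(t[:,0]>=a0)&(t[:,0]<a0+8),1].min().round(1) for a0 in(14,30,46)]
print("t",o["t"],"lever angle",(a-np.arctan2(u[1],u[0])).round(4),"outer face y mm at x 18,34,50:",l,"z",np.median(p[:,2]).round(4))
E
python3 lev.py;python3 w.py|tail -1
```

```text
t: 7.45 tool_pos: [0.4592, 0.0504, 0.0813] tool_rot: [2.403, 2.024, 0.0] contact_force: [1.2, 0.8, 0.6] 
t: 7.65 tool_pos: [0.4608, 0.05, 0.0812] tool_rot: [-2.403, -2.023, 0.001] contact_force: [-1.1, -0.3, 2.0] 
t: 7.85 tool_pos: [0.4629, 0.0493, 0.0812] tool_rot: [-2.382, -2.048, 0.0] contact_force: [-1.5, 0.7, -0.3] 
t: 8.05 tool_pos: [0.4649, 0.0486, 0.0812] tool_rot: [-2.361, -2.072, -0.0] contact_force: [-2.1, 0.8, 1.0] 
t: 8.25 tool_pos: [0.4669, 0.0479, 0.0812] tool_rot: [-2.34, -2.095, 0.0] contact_force: [-1.2, 1.4, 0.1] 
t 8.25 lever angle 0.0779 outer face y mm at x 18,34,50: [np.float64(13.0), np.float64(12.9), np.float64(12.5)] z 0.1391
to press: along u 0.002084807315162085 along -n 0.0068367670708526646 Fpush 1.8476357401391688
```

Contact made: the lever follows the finger, now 0.078 rad, at about 2 N. I'll carry on in small steps, watching the force.

```bash
f(){ grep -E "t:|pos|force" | tr '\n' ' '; echo; }
python3 -m handwheel '[-0.0004,0.002,0,0,0,-1.15,-0.0004,0.002,0,0,0,-1.15,0,0,0,0,0,0]'|f
python3 -m handwheel '[-0.0004,0.002,0,0,0,-1.15,-0.0004,0.002,0,0,0,-1.15,0,0,0,0,0,0]'|f
python3 -m handwheel '[-0.0004,0.002,0,0,0,-1.15,0,0,0,0,0,0]'|f
python3 lev.py;python3 w.py|tail -1
```

```text
t: 8.6 tool_pos: [0.4708, 0.0466, 0.0812] tool_rot: [-2.298, -2.142, 0.0] contact_force: [-1.2, 1.5, -0.4] 
t: 8.9 tool_pos: [0.4748, 0.0456, 0.0813] tool_rot: [-2.254, -2.188, 0.0] contact_force: [-2.7, 1.8, 1.1] 
t: 9.1 tool_pos: [0.4767, 0.0451, 0.0813] tool_rot: [-2.232, -2.21, 0.0] contact_force: [-1.4, 1.3, -0.2] 
t 9.1 lever angle 0.1754 outer face y mm at x 18,34,50: [np.float64(13.0), np.float64(13.0), np.float64(12.6)] z 0.139
to press: along u 0.003204302402840267 along -n -0.003341048691244271 Fpush 3.445039219423522
```

```bash
f(){ grep -E "t:|pos|force" | tr '\n' ' '; echo; }
python3 -m handwheel '[-0.0004,0.0015,0,0,0,-0.86,0,0,0,0,0,0]'|f
python3 -m handwheel '[-0.0004,0.0015,0,0,0,-0.86,0,0,0,0,0,0]'|f
python3 -m handwheel '[-0.0004,0.0015,0,0,0,-0.86,0,0,0,0,0,0]'|f
python3 lev.py;python3 w.py|tail -1
```

```text
t: 9.35 tool_pos: [0.4782, 0.0448, 0.0813] tool_rot: [-2.216, -2.227, 0.0] contact_force: [-2.2, 2.1, 0.7] 
t: 9.55 tool_pos: [0.4797, 0.0443, 0.0813] tool_rot: [-2.199, -2.243, 0.0] contact_force: [-2.1, 1.8, -0.6] 
t: 9.75 tool_pos: [0.4812, 0.044, 0.0813] tool_rot: [-2.182, -2.26, 0.0] contact_force: [-1.8, 1.9, 1.2] 
t 9.75 lever angle 0.2186 outer face y mm at x 18,34,50: [np.float64(13.1), np.float64(13.0), np.float64(12.7)] z 0.139
to press: along u 0.0035662132484153924 along -n -0.00801182042905033 Fpush 3.1464844764092925
```

```bash
f(){ grep -E "t:|pos|force" | tr '\n' ' '; echo; }
python3 -m handwheel '[0,0.0015,0,0,0,-0.86,0,0,0,0,0,0]'|f
python3 -m handwheel '[0,0.0015,0,0,0,-0.86,0,0,0,0,0,0]'|f
python3 -m handwheel '[0,0.0015,0,0,0,-0.86,0,0,0,0,0,0]'|f
python3 lev.py;python3 w.py|tail -1
```

```text
t: 10.0 tool_pos: [0.4827, 0.0438, 0.0813] tool_rot: [2.165, 2.276, -0.001] contact_force: [-1.7, 0.3, -0.4] 
t: 10.2 tool_pos: [0.4843, 0.0436, 0.0813] tool_rot: [2.148, 2.292, -0.001] contact_force: [-3.1, -0.8, 0.1] 
t: 10.4 tool_pos: [0.4858, 0.0438, 0.0813] tool_rot: [2.131, 2.308, -0.001] contact_force: [-1.5, -2.0, 0.2] 
t 10.4 lever angle 0.2626 outer face y mm at x 18,34,50: [np.float64(13.2), np.float64(13.1), np.float64(12.7)] z 0.139
to press: along u 0.002877460009477233 along -n -0.012509168455488526 Fpush 1.129684777740291
```

```bash
f(){ grep -E "t:|pos|force" | tr '\n' ' '; echo; }
python3 -m handwheel '[-0.0003,0.0015,0,0,0,-0.86,0,0,0,0,0,0]'|f
python3 -m handwheel '[-0.0003,0.0015,0,0,0,-0.86,0,0,0,0,0,0]'|f
python3 -m handwheel '[-0.0003,0.0015,0,0,0,-0.86,0,0,0,0,0,0]'|f
python3 lev.py;python3 w.py|tail -1
```

```text
t: 10.65 tool_pos: [0.4869, 0.0438, 0.0813] tool_rot: [-2.113, -2.324, 0.001] contact_force: [-5.0, -1.9, 0.2] 
t: 10.85 tool_pos: [0.4875, 0.0436, 0.0812] tool_rot: [-2.095, -2.338, 0.005] contact_force: [-8.0, -3.2, 3.1] 
t: 11.05 tool_pos: [0.4879, 0.0434, 0.0811] tool_rot: [-2.075, -2.353, 0.008] contact_force: [-12.2, -4.4, 6.2] 
t 11.05 lever angle 0.2869 outer face y mm at x 18,34,50: [np.float64(13.4), np.float64(13.6), np.float64(13.7)] z 0.139
to press: along u 0.0029521064515362324 along -n -0.014666690393206392 Fpush 10.121308929184108
```

The lever is on its stop: the angle stalls at about 0.287 rad and the force has risen to about 12 N. I'll hold there.

```bash
f(){ grep -E "t:|pos|force" | tr '\n' ' '; echo; }
python3 -m handwheel '[0,0,0,0,0,0,0,0,0,0,0,0,0,0,0,0,0,0,0,0,0,0,0,0,0,0,0,0,0,0,0,0,0,0,0,0,0,0,0,0,0,0,0,0,0,0,0,0,0,0,0,0,0,0,0,0,0,0,0,0]'|f
python3 lev.py
python3 -m handwheel '[0,0,0,0,0,0,0,0,0,0,0,0,0,0,0,0,0,0,0,0,0,0,0,0,0,0,0,0,0,0,0,0,0,0,0,0,0,0,0,0,0,0,0,0,0,0,0,0,0,0,0,0,0,0,0,0,0,0,0,0]'|f
python3 - <<'E'
from h import *
im,d=optics.get_image("wrist");cv2.imwrite("pics/w6.png",im[...,::-1])
E
```

```text
t: 12.1 tool_pos: [0.4879, 0.0434, 0.0811] tool_rot: [-2.076, -2.353, 0.008] contact_force: [-12.4, -4.4, 5.1] 
t 12.1 lever angle 0.287 outer face y mm at x 18,34,50: [np.float64(13.5), np.float64(13.6), np.float64(13.8)] z 0.139
t: 13.15 tool_pos: [0.4878, 0.0434, 0.0811] tool_rot: [-2.076, -2.353, 0.008] contact_force: [-12.5, -4.4, 6.2]
```

View pics/w6.png

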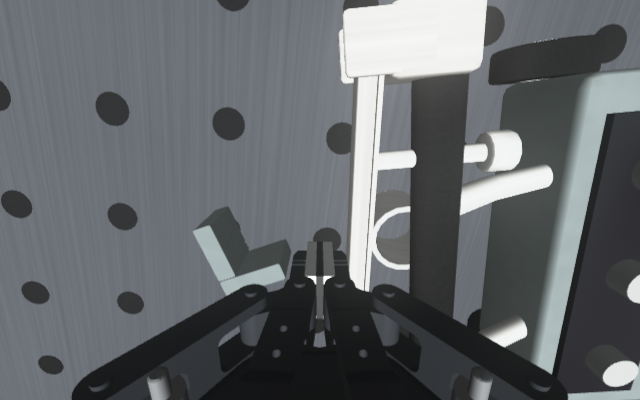

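Lever inner face rests on the stop screw at about (378,160), clearly short of the bar; held for over 2 s. Now I'll let it out gently and clear the hand.

```bash
f(){ grep -E "t:|pos|force" | tr '\n' ' '; echo; }
python3 -m handwheel '[0.0004,-0.003,0,0,0,1.7,0.0004,-0.003,0,0,0,1.7,0.0004,-0.003,0,0,0,1.7,0.0004,-0.003,0,0,0,1.7,0.0004,-0.003,0,0,0,1.7,0.0004,-0.003,0,0,0,1.7,0.0004,-0.003,0,0,0,1.7,0.0004,-0.003,0,0,0,1.7,0.0004,-0.003,0,0,0,1.7,0.0004,-0.003,0,0,0,1.7,0,-0.004,0,0,0,0,0,-0.004,0,0,0,0,0,-0.004,0,0,0,0,0,0,0,0,0,0,0,0,0,0,0,0]'|f
python3 lev.py; python3 w.py|tail -2
```

```text
t: 14.7 tool_pos: [0.4487, 0.05, 0.0815] tool_rot: [2.404, 2.022, 0.001] contact_force: [-0.8, 0.5, -0.2] 
t 14.7 lever angle 0.0035 outer face y mm at x 18,34,50: [np.float64(23.9), np.float64(23.9), np.float64(23.8)] z 0.139
yaw of y vs -n deg -0.048682190140651525 tilt [ 6.e-04 -0.e+00 -1.e+00]
to press: along u 0.0031363579393301985 along -n 0.024990600258998772 Fpush 0.9035152906101186
```

Lever fully out (0.004 rad), with a clear gap of about 11 mm. Now I'll back off, raise and make a last check.

```bash
python3 -m handwheel '[0,-0.015,0,0,0,0,0,-0.015,0,0,0,0,0,0,-0.03,0,0,0,0,0,-0.04,0,0,0,0,0,-0.04,0,0,0,0,0,-0.04,0,0,0,0,-0.02,0,0,0,0,0,0,0,0,0,0,0,0,0,0,0,0,0,0,0,0,0,0]' | head -3
python3 - <<'E'
from h import *
a=np.load("scene.npz")["im"];im,d=optics.get_image("scene");s=np.s_[120:270,230:430]
cv2.imwrite("pics/s7.png",cv2.resize(np.hstack([a[s],im[s]]),None,fx=2,fy=2)[...,::-1])
df=cv2.absdiff(a,im).max(-1)>40;df[:165]=0;n,l,st,c=cv2.connectedComponentsWithStats(df.astype(np.uint8));print([x.tolist() for x in st[1:] if x[4]>8])
E
```

```text
t: 15.75
tool_pos: [0.3991, 0.0585, 0.23]
tool_rot: [-2.403, -2.021, 0.002]
[]
```

View pics/s7.png

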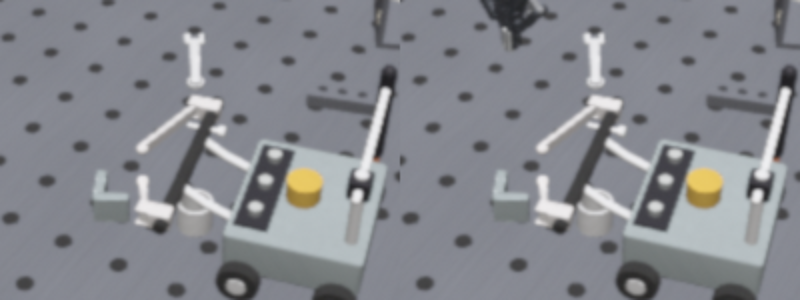

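Before (left) and after (right) match: the long lever is back out, with its tip near (140,148) in both. The short lever, square, pipe and tin are unchanged, and the hand is clear.

```bash
python3 -c "
from station import ctrl
print(ctrl.finish_job())"
```

```text
the job is handed in; nothing more can be done
None
```

The clutch lever check is done and handed in at about 16 s of the 42 s allowed. No verdict is reported.

- **Press and hold:** I pressed the long lever from outside with the back of the shut fingers. It stopped on its screw at about 0.287 rad, short of the bar. I held it there for about 2.1 s at about 13 N sideways; the angle and force stayed steady.
- **Release:** The lever came back to 0.004 rad, within measuring error of fully out. The hand is clear of everything.
- **Last check:** The before and after scene pictures showed no differences in the lower part I compared, rows 165 and below. That covers both levers, the magnet square, pipe, tin and carriage deck. By eye, nothing had moved in the rest of the cropped view either.

**What disagreed:** My first approach touched nothing. The cameras showed the shut fingertips ending about 35 mm short of the stated TCP, so the fingers passed about 8 mm above the lever. I backed out, went about 31 mm lower and approached again. While holding, the finger was turned about 1° further than the lever, so it bore slightly on one edge, with about 6 N of vertical force.

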